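Load the shuttle feeder and jog its feed slide

ROBOT

A 7-joint arm with a two-finger parallel gripper is mounted at the origin on the work surface. World frame = base frame: x ahead of the robot, y to its left, z up, the work surface at z = 0. Lengths are in m, angles in rad, forces in N, time in s.
With the tool pointing down it reaches from about 0.425 to 0.95 m from the base axis. Payload 4.7 kg.
Tool frame: the origin (TCP) lies midway between the tips of the shut fingers; the grasp point (between the pads) lies 19 mm behind it (grip_point_offset is the distance from the TCP to the grasp point, in m); z points along the fingers, y is the line along which they close (so a half turn about z gives the same grasp; the last joint's range is limited). The gripper opens to 87 mm and grips with 3 to 60 N. Pads are 19 mm wide; open, the fingers measure 117 mm over their backs; the gripper's body (75 mm by 190 mm) begins 51 mm behind the grasp point.
Start: joints at [-1.364, 0.469, -0.049, 1.532, 0.024, 1.141, -0.082], TCP at [0.158, 0.656, 0.223] pointing down, gripper open.
Joint ranges: [-2.59, 2.59], [-0.33, 1.99], [-1.39, 1.29], [0.1, 2.45], [-1.04, 4.18], [0.21, 1.99], [-2.66, 2.66]. Speed limits (rad/s): [2.57, 2.57, 3.14, 3.14, 3.14, 3.14, 3.14].

INTERFACE

Orientations are given as a unit quaternion [w, x, y, z].
In Python, from rig import observe, snapshot, sign_off, find_in, regions_of, grip_point_offset gives the robot as it stands. The module is installed in compiled form; this text tells all that it offers.
- The arm moves only by the tool play_rows, never from a script. Its argument "commands" is a list that holds one entry, the list of rows, each a list of 5 numbers: the shift along the tool's x, y, z in mm, then the turn about the tool's z in rad, then the finger opening in mm, from 0 to 87. A call has exactly 8 rows; each row is the pose to reach, as a shift and turn from the pose commanded when the call began, along the tool's axes at that moment; what a row does not reach only later rows make up. A row lasts 1/8 s, in which the tool goes at most 62.5 mm and 10.7 degrees, less where a joint would pass 70% of its speed; a pose out of reach is approached as far as the arm can. A call with a gripper value outside its range is refused whole. The fingers move at their own pace and stop on an object; "newtons" is the grip in N (left out, the last holds). Time passes only in rows, so rows that repeat a pose let the fingers close, or fill a call up. It gives the time, the measured TCP pose, the force, the opening and the grip force at its end, in the units of the state.
- observe(): the state, without advancing time (a new reading comes with each control period).
- snapshot(name): name is "side" or "top" or "wrist"; returns a dict with "image" (480x640x3 uint8, blue, green, red), "depth" (480x640 float32, m along the optical axis (not along the pixel's ray), 0 where there is no reading), "camera_matrix" (3x3 intrinsics, pixels), "eye" and "orientation" of the camera in the world; the wrist camera has in their place "T_tool_cam" (4x4, takes a point from camera to tool coordinates, whose origin is the TCP and whose axes are the flange's). Camera axes: x right, y down, z forward; pixel columns grow to the right and rows downward; lengths in m; the calibration is good to about 2 mm. A picture is of the moment at which its call begins: read the wrist's pose just before it.
- sign_off(): hands the job in; it is judged then, once.
Trained networks look in the newest picture that a camera, given by its name, has taken for a name from the list of things; names that differ only in an ending like _2 or _b are one class to them, and where a whole thing is asked for, a point or a joint stands for the part that bears it (a point fixed in the world has none). Each returns a list of dicts, best first, with "conf" (0 to 1); they miss things now and then, are a little off and sometimes report something else, mostly with a low value. They report only what shows in the picture. A call takes as long as a camera call. They do not tell look-alikes from the thing itself.
- find_in(camera, label): "bbox" ([left, top, right, bottom] in pixels, round what is visible of it).
- regions_of(camera, label): "mask" (480x640 bool, what is visible of it) and "bbox" ([left, top, right, bottom] in pixels, round what is visible of it).
The state is a dict: "clock": time; "qpos": joint angles; "qd": joint speeds; "tau": joint torques, N m; "ee_pos": TCP position; "eef_rot": TCP orientation; "wrist_force": force on the tool from outside, world axes, zero at the start; "ft_torque": the same for the moment, N m; "width": finger opening in m; "grasp_force": force on a finger pad.
Only numpy, scipy, OpenCV 4.12 (cv2) and the standard library are available. Lean on these libraries where they do the work, as an engineer would, in place of code of your own. Each camera call takes 0.05 s, during which the arm holds its last target. There are 200 camera calls.

TASK

Lay the standing grey shuttle tube into the leaning cradle of the shuttle feeder, cap end up and resting fully home on the cradle's foot plate, setting it in by hand rather than letting it drop. Then run the feed: push the jog stick all the way over to its left, which brings the feeder's metal slide out, hold it there for at least two seconds, and let it spring back upright. Never push the stick to its right, and leave the pen cup, glasses case and carabiner where they are.

Things in the scene. Friction and masses are not known exactly. Their poses are not given: they have to be found in the camera images.
- tube: Grey plastic shuttle tube, closed and stiff, a plain cylinder 62 mm in diameter and 170 mm tall with thin white bands, about 0.14 kg, standing upright on the shelf. Origin: centre of its underside; z runs along the tube to its cap (the end with the wider band). Any turn about its own axis is the same.
- cradle: V trough on the feeder, leaning 32 deg from vertical, top end to feeder -x. Origin: where the tube's underside centre rests, on the foot plate's top, 85 mm above the shelf. z: up along the trough (tube axis when home); x: out of its open side (away from robot, up); y: level. Plates reach z = 95, y = +-44, x = -48 to 0 mm. Friction may hold the tube short: ease it down along -z to the foot.
- feeder: Shuttle feeder, fixed to the shelf: grey base 200 mm (x) by 120 mm (y) by 30 mm high carrying the cradle. Origin: centre of its underside; x: the side where the slide comes out.
- slide (a joint): Bare aluminium feed slide, 70 mm wide, 20 mm high, at the +x end of the feeder's base, linked to the jog stick and moving with it at once. 0 = home (stick upright); 0.063 m = all the way out (stick fully left).
- console: Jog console, fixed to the shelf: grey box 120 mm (x) by 100 mm (y) by 50 mm high with the stick in its middle. Origin: centre of its underside; y: the stick's left (left as the robot looks at it), x: away from the robot.
- stick (a joint): Jog stick, spring-centred, on a hinge along the console's x axis. 0 = upright; positive = tilted to its left (console +y); stops at +-0.45 rad. The spring (0.5 N m/rad) needs about 2.5 N at the knob for full tilt and brings the stick back when it is let go.
- knob (a point): Centre of the round black knob, 32 mm in diameter, on top of the jog stick's 10 mm steel rod; 90 mm from the hinge, 140 mm above the shelf when upright.
- pivot (a point): The jog stick's hinge point, on the console's top face, 50 mm above the shelf.
- pen_cup: Bystander: bamboo pen cup, 80 mm in diameter, holding two nested nylon shuttlecocks, 150 mm tall in all, loose. Origin: centre of its underside.
- glasses_case: Bystander: black eyeglass case, 60 by 160 (y) by 38 mm high, loose. Origin: centre of its underside.
- carabiner: Bystander: steel carabiner lying flat, 96 mm by 50 mm, 10 mm thick, loose. Origin: its middle, on the shelf.
Things that resemble listed ones, but are neither listed nor needed, are in the scene too. Leave any yellow look-alike of the tube alone.

How it is judged:
By the outcome, as a careful person would: the job done as asked, in the order asked, and still so for the second after the job is handed in, with the robot touching nothing.
It also fails if it takes over 69 s, if anything falls off the work surface, if the arm or the gripper's body presses on something with over 40 N, if the wrist force passes 120 N, or if a joint passes its speed limit or range.

## Working session

There is one attempt and no reset: what is moved stays moved. The work goes in short steps, Python scripts to look and compute and a tool call to move; the robot and the scene stay as the last step left them, time stands still between calls to the robot, and variables do not carry over. Pictures are saved under pics/ and viewed, at most 10 in all, crops included, and the job is handed in when it is done.

Besides the shell and the picture viewer there is one more tool, called after "Call:" as a command line: name --argument value ..., lists and objects as JSON in quotes. play_rows: Moves the arm, as the interface text tells. Its arguments: {"type":"object","properties":{"commands":{"type":"array","items":{"type":"array","items":{"type":"array","items":{"type":"number"}}}},"newtons":{"type":"number"}},"required":["commands"]}

```bash
mkdir -p pics
cat > h.py <<'E'
import numpy as np, cv2
from scipy.spatial.transform import Rotation as R
from rig import *
def rot(q): return R.from_quat([q[1],q[2],q[3],q[0]]).as_matrix()
def cam(name):
    o=observe(); s=snapshot(name)
    if name=="wrist":
        T=np.eye(4);T[:3,:3]=rot(o["eef_rot"]);T[:3,3]=o["ee_pos"];T=T@s["T_tool_cam"]
    else:
        T=np.eye(4);q=np.array(s["orientation"]);T[:3,:3]=q if q.shape==(3,3) else rot(q);T[:3,3]=s["eye"]
    s["T"]=T;return s
def cloud(s,mask=None):
    d=s["depth"];K=s["camera_matrix"];m=d>0
    if mask is not None:m&=mask
    v,u=np.nonzero(m);z=d[v,u]
    P=np.c_[(u-K[0,2])/K[0,0]*z,(v-K[1,2])/K[1,1]*z,z]
    return P@s["T"][:3,:3].T+s["T"][:3,3],np.c_[u,v]
E
python3 - <<'E'
from h import *
o=observe();print({k:np.round(v,3) for k,v in o.items()},grip_point_offset)
ims=[]
for c in ["side","top"]:
    s=cam(c);cv2.imwrite(f"pics/{c}0.png",s["image"]);print(c,np.round(s["T"],3).tolist(),s["camera_matrix"].tolist())
    for l in ["tube","cradle","feeder","slide","console","stick","knob","pen_cup","glasses_case","carabiner"]:
        for r in regions_of(c,l)[:3]:
            P,_=cloud(s,r["mask"])
            if len(P): print(l,round(r["conf"],2),np.round(r["bbox"]).tolist(),np.round(np.median(P,0),3),np.round(np.percentile(P,2,0),3),np.round(np.percentile(P,98,0),3))
E
```

```text
{'clock': np.float64(0.0), 'qpos': array([-1.364,  0.469, -0.049,  1.534,  0.024,  1.141, -0.082]), 'qd': array([-0.   , -0.002,  0.   ,  0.001, -0.001, -0.001, -0.001]), 'tau': array([-0.0000e+00, -5.0797e+01, -8.1000e-02, -2.3615e+01, -6.1000e-02,
        3.8000e-02,  0.0000e+00]), 'ee_pos': array([0.158, 0.656, 0.221]), 'eef_rot': array([-0.   ,  0.118,  0.993, -0.001]), 'wrist_force': array([0.055, 0.339, 0.055]), 'ft_torque': array([ 0.007, -0.032, -0.034]), 'grasp_force': np.float64(0.0), 'width': np.float64(0.087)} 0.0187
side [[-0.947, -0.168, 0.275, 0.282], [-0.322, 0.472, -0.82, 0.892], [0.008, -0.865, -0.501, 0.637], [0.0, 0.0, 0.0, 1.0]] [[437.13888172474697, 0.0, 319.03374421389316], [0.0, 437.13888172474697, 237.5163518789604], [0.0, 0.0, 1.0]]
tube 0.84 [332.0, 211.0, 362.0, 283.0] [0.501 0.025 0.1  ] [ 0.477 -0.021  0.001] [0.535 0.033 0.169]
tube 0.63 [375.0, 220.0, 409.0, 296.0] [0.394 0.045 0.104] [0.368 0.003 0.006] [0.425 0.052 0.169]
cradle 0.65 [302.0, 172.0, 344.0, 208.0] [ 0.633 -0.214  0.109] [ 0.593 -0.555 -0.002] [ 0.698 -0.192  0.156]
feeder 0.7 [291.0, 1
[... 1622 characters left out ...]
[ 0.753 -0.048  0.007] [ 0.705 -0.071 -0.005] [ 0.798 -0.027  0.013]
console 0.58 [194.0, 220.0, 246.0, 271.0] [0.608 0.252 0.048] [0.553 0.205 0.013] [0.67  0.309 0.153]
stick 0.64 [200.0, 229.0, 219.0, 241.0] [0.612 0.256 0.15 ] [0.6   0.245 0.073] [0.626 0.27  0.156]
knob 0.57 [207.0, 228.0, 222.0, 241.0] [0.612 0.256 0.149] [0.6   0.245 0.056] [0.627 0.27  0.156]
pen_cup 0.58 [477.0, 252.0, 527.0, 286.0] [ 0.521 -0.446  0.085] [ 0.488 -0.486  0.001] [ 0.558 -0.412  0.146]
glasses_case 0.97 [108.0, 225.0, 173.0, 263.0] [0.623 0.465 0.035] [0.585 0.394 0.009] [0.664 0.542 0.04 ]
carabiner 0.56 [326.0, 175.0, 343.0, 209.0] [ 0.753 -0.047  0.006] [ 0.705 -0.072 -0.005] [ 0.797 -0.026  0.013]
```

View pics/top0.png

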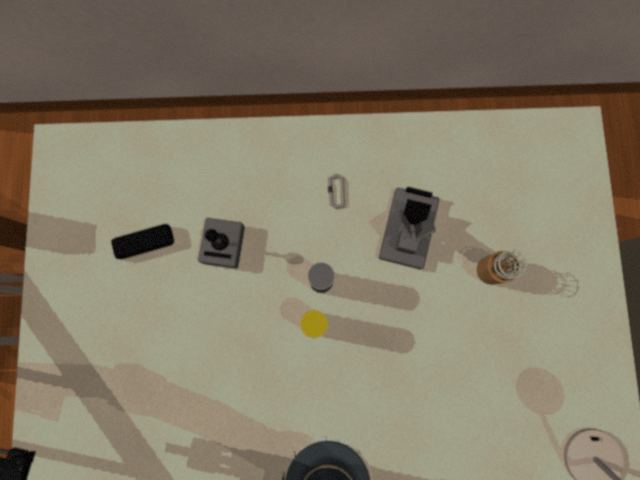

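View pics/side0.png

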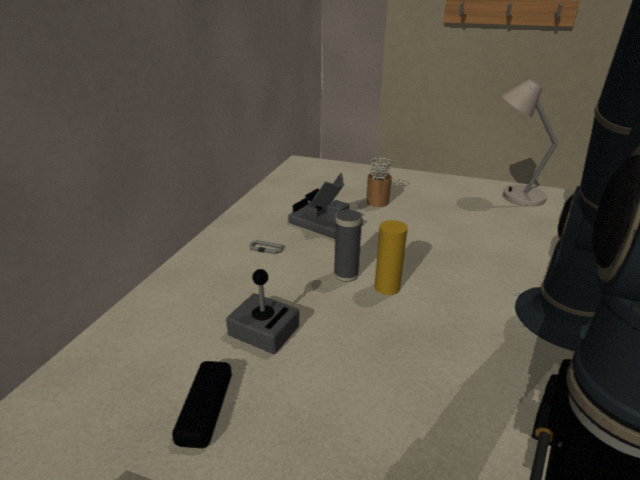

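The top view shows the grey tube at px (321,277), the yellow look-alike at (314,324), the feeder at (410,228) with its cradle opening to the far side, and the console with its stick at (221,243). The side view agrees: grey tube at (347,245), yellow at (391,258), knob at (260,277). Next I'll fit the yaws and centres.

Run:
```python
from h import *
from scipy.optimize import least_squares
o=observe();Rt=rot(o["eef_rot"]);print(np.round(Rt,3).tolist())
C=[cloud(cam(c))[0] for c in("side","top")]
def sel(P,c,r,z0,z1):return P[(np.hypot(P[:,0]-c[0],P[:,1]-c[1])<r)&(P[:,2]>z0)&(P[:,2]<z1)]
for n,P in zip(("side","top"),C):
    Q=sel(P,(.504,0),.05,.03,.155)
    f=least_squares(lambda p:np.hypot(Q[:,0]-p[0],Q[:,1]-p[1])-.031,[.504,0],loss="soft_l1",f_scale=.002)
    T=sel(P,(.504,0),.036,.16,.18)
    print(n,"tube",len(Q),f.x.round(4),"top",T.mean(0).round(4),((T.max(0)+T.min(0))/2).round(4))
    K=sel(P,(.612,.26),.035,.125,.16)
    f=least_squares(lambda p:np.linalg.norm(K-p,axis=1)-.016,[.612,.26,.14],loss="soft_l1",f_scale=.002);print("knob",len(K),f.x.round(4))
P=C[1]
for nm,c,r,z0,z1 in(("feeder",(.64,-.237),.14,.022,.036),("console",(.608,.257),.1,.042,.056)):
  for n,P in zip(("side","top"),C):
    Q=sel(P,c,r,z0,z1);print(nm,n,len(Q),cv2.minAreaRect((Q[:,:2]*1000).astype(np.float32)))
```

```text
[[-0.972, 0.234, -0.0], [0.234, 0.972, 0.0], [0.0, 0.0, -1.0]]
side tube 1130 [ 0.5076 -0.    ] top [0.5059 0.0076 0.1673] [0.507  0.003  0.1654]
knob 210 [0.6151 0.2599 0.1385]
top tube 61 [ 5.075e-01 -1.000e-04] top [ 0.5068 -0.      0.1684] [ 5.065e-01 -4.000e-04  1.685e-01]
knob 144 [0.6146 0.2595 0.1383]
feeder side 570 ((644.7279663085938, -230.20407104492188), (115.90098571777344, 202.13845825195312), 73.96129608154297)
feeder top 1886 ((642.7294921875, -238.9554443359375), (120.05517578125, 203.31442260742188), 73.66468811035156)
console side 1746 ((613.97265625, 261.98724365234375), (101.77217864990234, 119.90164184570312), 80.62690734863281)
console top 1506 ((614.2500610351562, 259.2803039550781), (100.0830307006836, 120.10796356201172), 80.49263000488281)
```

Call:
play_rows --commands '[[[-35, -40, -10, 0.01, 87], [-72, -82, -20, 0.02, 87], [-110, -125, -30, 0.03, 87], [-148, -167, -40, 0.04, 87], [-185, -208, -50, 0.047, 87], [-222, -250, -60, 0.047, 87], [-260, -292, -70, 0.047, 87], [-296, -334, -80, 0.047, 87]]]'

```text
clock: 2.2
ee_pos: [0.3682, 0.2606, 0.3033]
eef_rot: [0.0, 0.141, 0.99, 0.001]
wrist_force: [0.5, 0.5, -0.1]
width: 0.0872
grasp_force: 0.0
```

Call:
play_rows --commands '[[[-40, -42, -8, 0, 87], [-81, -84, -16, 0, 87], [-122, -126, -24, 0, 87], [-163, -168, -32, 0, 87], [-204, -210, -40, 0, 87], [-245, -252, -48, 0, 87], [-283, -293, -55, 0, 87], [-283, -293, -55, 0, 87]]]'

```text
clock: 3.2
ee_pos: [0.558, -0.1031, 0.358]
eef_rot: [0.001, 0.145, 0.989, -0.001]
wrist_force: [-0.4, 0.8, -0.6]
width: 0.0869
grasp_force: 0.0
```

Run:
```python
from h import *
o=observe();print(o["ee_pos"].round(4),rot(o["eef_rot"]).round(3).tolist())
s=cam("wrist");cv2.imwrite("pics/w1.png",s["image"]);print(s["T_tool_cam"].round(3).tolist())
for l in("cradle","feeder","tube","slide"):
  for r in regions_of("wrist",l)[:2]:
    P,_=cloud(s,r["mask"]);print(l,round(r["conf"],2),np.round(r["bbox"]),np.median(P,0).round(4) if len(P) else 0)
P,uv=cloud(s)
np.savez("w1.npz",P=P,uv=uv)
def sel(c,r,z0,z1):return P[(np.hypot(P[:,0]-c[0],P[:,1]-c[1])<r)&(P[:,2]>z0)&(P[:,2]<z1)]
Q=sel((.643,-.237),.14,.024,.036);print(len(Q),cv2.minAreaRect((Q[:,:2]*1000).astype(np.float32)))
T=sel((.507,0),.036,.16,.18);print("tubetop",len(T),T.mean(0) if len(T) else 0,cv2.minEnclosingCircle((T[:,:2]*1000).astype(np.float32)) if len(T) else 0)
# feeder frame cloud map
fx=np.array([.960,-.279]);fy=np.array([.279,.960]);D=P[:,:2]-[.643,-.238]
a=D@fx;b=D@fy
for x0 in np.arange(-.11,.19,.01):
    print(round(x0,3),[ (lambda z:(int(np.median(z)*1000) if len(z)>5 else -99))(P[(abs(a-x0)<.003)&(abs(b-y0)<.003),2]) for y0 in np.arange(-.06,.061,.01)])
```

```text
[ 0.558  -0.1031  0.358 ] [[-0.958, 0.287, 0.001], [0.287, 0.958, -0.003], [-0.002, -0.003, -1.0]]
[[0.0, -0.96, -0.281, 0.077], [1.0, 0.0, 0.0, -0.0], [-0.0, -0.281, 0.96, -0.161], [0.0, 0.0, 0.0, 1.0]]
cradle 0.57 [157. 273. 261. 342.] [ 0.6523 -0.2354  0.0873]
feeder 0.61 [157. 196. 283. 338.] [ 0.6049 -0.2156  0.0302]
feeder 0.38 [358.  80. 459. 157.] [ 0.5063 -0.0044  0.1692]
tube 0.98 [350.   3. 434.  49.] [0.4237 0.0019 0.1021]
6708 ((632.6345825195312, -234.30508422851562), (119.81507873535156, 177.42161560058594), 73.69651794433594)
tubetop 5115 [0.50797219 0.00057499 0.16927416] ((508.68280029296875, 0.9951063394546509), 31.402687072753906)
-0.11 [0, 0, 0, 0, 0, 0, 0, 0, 0, 0, 0, -1, 406]
-0.1 [0, 10, 11, 12, 12, 12, 12, 13, 13, 12, 13, 11, 0]
-0.09 [-99, 29, 29, 29, 29, 29, 29, 29, 29, 29, 29, 29, 22]
-0.08 [-99, 29, 29, 29, 29, 29, 29, 29, 29, 29, 29, 29, 16]
-0.07 [-99, 29, 28, 29, 53, 56, 55, 58, 56, 29, 29, 29, 19]
-0.06 [-99, 29, 28, 29, 80, 81, 81, 81, 81, 29, 29, 29, 23]
-0.05 [-99, 29, 28, -99, 81, 144, 81, 136, 81, 29, 29, 29, 23]
-0.04 [-99, 29, 30, 153, 149, 82,
[... 734 characters left out ...]
]
0.08 [-99, -99, -99, -99, -99, -99, -99, -99, -99, -99, -99, -99, 0]
0.09 [-99, -99, -99, -99, -99, -99, -99, -99, -99, -99, -99, -99, 0]
0.1 [-99, -99, -99, -99, -99, -99, -99, -99, -99, -99, -99, -99, -99]
0.11 [-99, -99, -99, -99, -99, -99, -99, -99, -99, -99, -99, -99, -99]
0.12 [-99, -99, -99, -99, -99, -99, -99, -99, -99, -99, -99, -99, -99]
0.13 [-99, -99, -99, -99, -99, -99, -99, -99, -99, -99, -99, -99, -99]
0.14 [-99, -99, -99, -99, -99, -99, -99, -99, -99, -99, -99, -99, -99]
0.15 [-99, -99, -99, -99, -99, -99, -99, -99, -99, -99, -99, -99, -99]
0.16 [0, 0, 0, 0, 0, 0, 0, 0, 0, 0, 0, 0, 0]
0.17 [0, 0, 0, 0, 0, 0, 0, 0, 0, 0, 0, 0, 0]
0.18 [0, 0, 0, 0, -1, 0, 0, 0, 0, 0, 0, 0, 0]
```

View pics/w1.png

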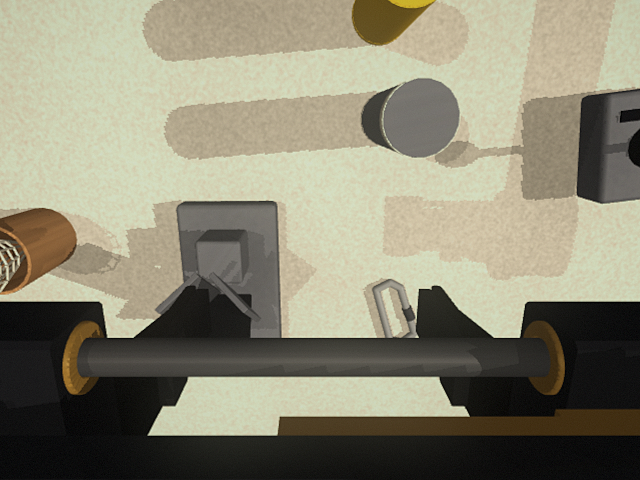

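The wrist view shows the V cradle's top edge at px (160–260, 290) opening away from the robot, with the grey tube at (420,118) and no obstruction around it. Now I'll fit the cradle origin.

Run:
```python
from h import *
from scipy.optimize import least_squares
W=np.load("w1.npz")["P"]
t=np.radians(32)
C={"wrist":W,"top":cloud(cam("top"))[0],"side":cloud(cam("side"))[0]}
def loc(P,p,yaw=np.radians(-16.3)):
    fx=np.array([np.cos(yaw),np.sin(yaw),0]);fy=np.array([-fx[1],fx[0],0]);up=np.array([0,0,1.])
    M=np.c_[np.cos(t)*fx+np.sin(t)*up,fy,-np.sin(t)*fx+np.cos(t)*up]
    return (P-p)@M
p0=np.array([.643+.033*.96,-.238-.033*.28,.085])
for n,P in C.items():
    L=loc(P,p0)
    m=(abs(L[:,1])<.03)&(abs(L[:,0])<.03)&(abs(L[:,2])<.008);
    print(n,"foot",m.sum(),np.median(L[m,2]).round(4), "x slope",np.polyfit(L[m,0],L[m,2],1).round(4) if m.sum()>20 else 0)
    for sg in(1,-1):
        k=(L[:,2]>.01)&(L[:,2]<.09)&(L[:,1]*sg>.008)&(L[:,1]*sg<.042)&(L[:,0]<.01)&(L[:,0]>-.046)
        q=L[k]; d=(q[:,0]-sg*q[:,1])/np.sqrt(2)
        print(n,sg,k.sum(),"dist pct",np.percentile(d,[10,50,90]).round(4) if k.sum() else 0, np.polyfit(q[:,1],q[:,0],1).round(3) if k.sum()>30 else 0)
    k=(L[:,2]>.08)&(L[:,2]<.11)&(abs(L[:,1])<.06)&(abs(L[:,0])<.06);q=L[k]
    if len(q):print(" top edge z",np.percentile(q[:,2],[90,98]).round(4),"y",np.percentile(q[:,1],[2,98]).round(4),"x",np.percentile(q[:,0],[2,98]).round(4))
```

```text
wrist foot 1236 0.0009 x slope [-0.0004  0.0009]
wrist 1 129 dist pct [-0.039  -0.039  -0.0343] [ 1.165 -0.058]
wrist -1 102 dist pct [-0.0329 -0.0326 -0.0322] [-0.996 -0.046]
 top edge z [0.0966 0.0973] y [-0.0396  0.0421] x [-0.044  -0.0083]
top foot 0 nan x slope 0
top 1 0 dist pct 0 0
top -1 0 dist pct 0 0
 top edge z [0.0968 0.0969] y [-0.0435 -0.0415] x [-0.0142 -0.0087]
side foot 89 -0.0004 x slope [ 0.0084 -0.0006]
side 1 313 dist pct [-0.0411 -0.0389 -0.0368] [ 1.    -0.055]
side -1 55 dist pct [-0.038  -0.035  -0.0334] [-1.114 -0.053]
 top edge z [0.0958 0.0967] y [-0.0388  0.0431] x [-0.0468 -0.0098]
  return _methods._mean(a, axis=axis, dtype=dtype,
  ret = ret.dtype.type(ret / rcount)
```

Call:
play_rows --commands '[[[30, 17, 15, 0, 87], [60, 34, 30, 0, 87], [76, 50, 50, 0, 87], [76, 68, 75, 0, 87], [76, 85, 100, 0, 87], [76, 85, 120, 0, 87], [76, 85, 130, 0, 87], [76, 85, 130, 0, 87]]]'

```text
clock: 4.55
ee_pos: [0.5078, 0.0051, 0.2273]
eef_rot: [-0.0, 0.141, 0.99, -0.0]
wrist_force: [-0.1, -1.5, 0.7]
width: 0.0872
grasp_force: 0.0
```

Call:
play_rows --commands '[[[-1, -4, 0, 0, 87], [-1, -4, 20, 0, 87], [-1, -4, 50, 0, 87], [-1, -4, 80, 0, 87], [-1, -4, 106, 0, 87], [-1, -4, 106, 0, 87], [-1, -4, 106, 0, 60], [-1, -4, 106, 0, 55]]]' --newtons 10

```text
clock: 5.55
ee_pos: [0.5091, 0.0008, 0.1229]
eef_rot: [0.001, 0.141, 0.99, 0.001]
wrist_force: [-0.5, 0.1, 0.4]
width: 0.0742
grasp_force: 0.0
```

Call:
play_rows --commands '[[[0, 0, 0, 0, 50], [0, 0, 0, 0, 50], [0, 0, -15, 0, 50], [0, 0, -40, 0, 50], [0, 0, -80, 0, 50], [0, 0, -120, 0, 50], [0, 0, -150, 0, 50], [0, 0, -150, 0, 50]]]'

```text
clock: 6.55
ee_pos: [0.5093, 0.0006, 0.2742]
eef_rot: [0.003, 0.141, 0.99, 0.001]
wrist_force: [0.3, -0.7, -1.4]
width: 0.0615
grasp_force: 10.0
```

Call:
play_rows --commands '[[[-10, -10, -20, 0, 50], [-35, -33, -40, 0, 50], [-70, -67, -40, 0, 50], [-105, -100, -40, 0, 50], [-140, -134, -40, 0, 50], [-170, -163, -40, 0, 50], [-190, -182, -40, 0, 50], [-200, -192, -40, 0, 50]]]'

```text
clock: 7.55
ee_pos: [0.646, -0.2406, 0.3094]
eef_rot: [-0.002, 0.142, 0.99, -0.0]
wrist_force: [-0.1, -1.0, -1.6]
width: 0.0616
grasp_force: 10.0
```

Call:
play_rows --commands '[[[0, 0, 0, 0, 50], [0, 0, 5, 0, 50], [0, 0, 20, 0, 50], [0, 0, 35, 0, 50], [0, 0, 50, 0, 50], [0, 0, 60, 0, 50], [0, 0, 65, 0, 50], [0, 0, 65, 0, 50]]]'

```text
clock: 8.55
ee_pos: [0.6465, -0.2394, 0.2463]
eef_rot: [-0.0, 0.141, 0.99, 0.0]
wrist_force: [0.2, 0.6, -1.2]
width: 0.062
grasp_force: 10.0
```

Run:
```python
from h import *
a=cam("side")["image"][130:290,250:450];b=cam("top")["image"][150:310,320:520]
cv2.imwrite("pics/c2.png",cv2.resize(np.hstack([a,b]),None,fx=2,fy=2,interpolation=cv2.INTER_CUBIC))
o=observe();print(o["ee_pos"].round(4),o["wrist_force"].round(1))
```

```text
[ 0.6468 -0.2396  0.247 ] [-0.9  0.1 -1. ]
```

View pics/c2.png

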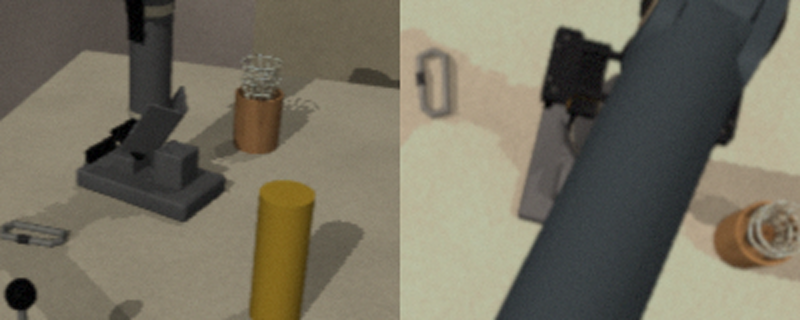

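Call:
play_rows --commands '[[[0, 0, 10, 0, 50], [0, 0, 20, 0, 50], [0, 0, 27, 0, 50], [4, 0, 29, 0, 50], [9, 0, 31, 0, 50], [14, 0, 33, 0, 50], [19, 0, 35, 0, 50], [24, 0, 38, 0, 50]]]' --newtons 6

```text
clock: 9.65
ee_pos: [0.623, -0.2325, 0.2084]
eef_rot: [0.0, 0.141, 0.99, 0.0]
wrist_force: [0.5, 0.4, 1.8]
width: 0.062
grasp_force: 6.0
```

Run:
```python
from h import *
a=cam("side")["image"][110:240,270:400]
cv2.imwrite("pics/c3.png",cv2.resize(a,None,fx=4,fy=4,interpolation=cv2.INTER_CUBIC))
o=observe();print(o["ee_pos"].round(4),o["wrist_force"].round(1))
```

```text
[ 0.6222 -0.2323  0.2079] [-1.  -0.4 -0.5]
```

View pics/c3.png

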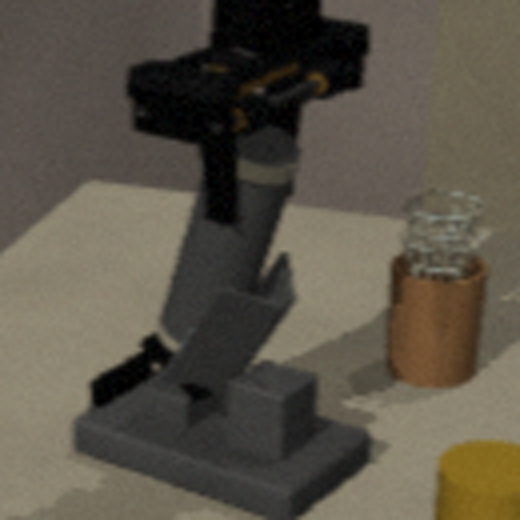

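The tube is tilting about 13° in the grip, pushed by the plates' top edge, as planned. I'll continue.

Call:
play_rows --commands '[[[5, 0, 1, 0, 50], [10, 0, 3, 0, 50], [15, 0, 6, 0, 50], [20, 0, 9, 0, 50], [24, 0, 11, 0, 50], [28, 0, 13, 0, 50], [28, 0, 13, 0, 50], [28, 0, 13, 0, 50]]]'

```text
clock: 10.7
ee_pos: [0.5962, -0.2248, 0.1952]
eef_rot: [-0.001, 0.141, 0.99, 0.0]
wrist_force: [-0.3, 0.3, -0.5]
width: 0.0618
grasp_force: 6.0
```

```bash
cat > tm.py <<'E'
from h import *
# tube axis in side view cloud: points between O-side region, cylinder fit
from scipy.optimize import least_squares
def tube_fit(show=False):
    yaw=np.radians(-16.3);t=np.radians(32)
    fx=np.array([np.cos(yaw),np.sin(yaw),0]);fy=np.array([-fx[1],fx[0],0]);up=np.array([0,0,1.])
    M=np.c_[np.cos(t)*fx+np.sin(t)*up,fy,-np.sin(t)*fx+np.cos(t)*up];O=np.array([.6722,-.2465,.085])
    s=cam("side");rs=regions_of("side","tube");P,uv=cloud(s)
    L=(P-O)@M
    k=(L[:,2]>-.01)&(L[:,2]<.19)&(np.hypot(L[:,0],L[:,1])<.05)
    if 1:
        m=np.zeros((480,640),bool)
        for r in rs:
            b=r["bbox"]
            if b[1]<205 and b[2]<362: m|=r["mask"];print("mask",round(r["conf"],2),np.round(b))
        k&=m[uv[:,1],uv[:,0]]
    q=L[k]
    f=least_squares(lambda p:np.hypot(q[:,0]-p[0]-p[2]*(q[:,2]-.09),q[:,1]-p[1]-p[3]*(q[:,2]-.09))-.031,[0,0,0,0],loss="soft_l1",f_scale=.002)
    w=f.x[:2]; r=q[abs(np.hypot(q[:,0]-w[0]-f.x[2]*(q[:,2]-.09),q[:,1]-w[1]-f.x[3]*(q[:,2]-.09)))<.036]
    print(len(q),"axis off mm at z90",(f.x[:2]*1000).round(1),"slopes deg",np.degrees(f.x[2:]).round(1),"z range",np.percentile(r[:,2],[0.5,1,2,98,99,99.5]).round(4))
    o=observe();g=o["ee_pos"]-[0,0,.0187];g=o["ee_pos"]+np.array([0,0,.0187])
    print("G local",((g-O)@M*1000).round(1),"F",o["wrist_force"].round(1),o["width"])
    return s
E
python3 - <<'E'
from tm import *
s=tube_fit();cv2.imwrite("pics/c4.png",cv2.resize(s["image"][110:240,270:400],None,fx=4,fy=4,interpolation=cv2.INTER_CUBIC))
E
```

```text
mask 0.93 [310. 150. 356. 197.]
800 axis off mm at z90 [ 1.2 -1. ] slopes deg [4.2 0.2] z range [0.0112 0.0129 0.0164 0.1798 0.1802 0.1811]
G local [  1.4  -0.5 151.1] F [-1.1  0.2 -1.4] 0.06215900803062276
```

View pics/c4.png

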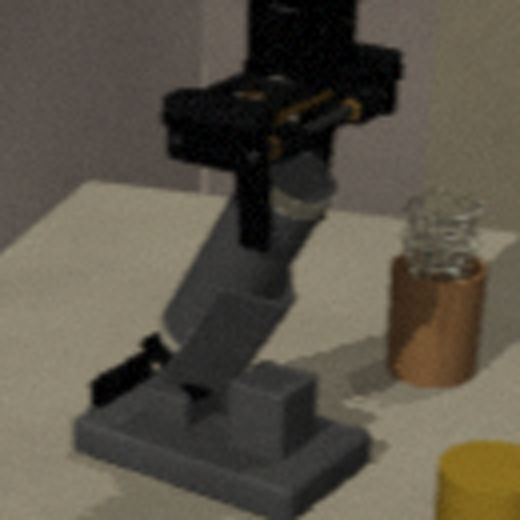

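The side crop shows the tube in the V trough, tilted about 28–32°, with its cap about 10 mm short of home. I'll ease it down along the trough.

Call:
play_rows --commands '[[[0, 0, 1, 0, 50], [-1, 0, 3, 0, 50], [-2, 0, 5, 0, 50], [-3, 0, 7, 0, 50], [-3.5, 0, 9, 0, 50], [-4, 0, 10, 0, 50], [-4, 0, 11, 0, 50], [-4, 0, 11, 0, 50]]]'

```text
clock: 11.8
ee_pos: [0.5991, -0.2257, 0.1852]
eef_rot: [-0.001, 0.141, 0.99, 0.001]
wrist_force: [-5.2, 2.9, 6.5]
width: 0.062
grasp_force: 6.0
```

```bash
python3 -c "
from tm import *
tube_fit()"
```

```text
mask 0.69 [307. 154. 356. 196.]
701 axis off mm at z90 [ 0.2 -0.9] slopes deg [3.2 0.2] z range [0.0067 0.0103 0.0141 0.1714 0.1718 0.1721]
G local [ -1.5  -0.5 141.1] F [-4.9  1.2  5.8] 0.062014834556509434
```

Call:
play_rows --commands '[[[1, 0, 0.5, 0, 50], [2, 0, 1, 0, 50], [3, 0, 1.5, 0, 50], [3, 0, 1.5, 0, 50], [3, 0, 1.5, 0, 64], [3, 0, 1.5, 0, 70], [3, 0, 1.5, 0, 78], [3, 0, 1.5, 0, 87]]]'

```text
clock: 12.9
ee_pos: [0.5975, -0.2252, 0.1828]
eef_rot: [-0.0, 0.141, 0.99, -0.0]
wrist_force: [1.2, 0.5, 0.2]
width: 0.0809
grasp_force: 0.0
```

Run:
```python
from tm import *
s=tube_fit();cv2.imwrite("pics/c5.png",cv2.resize(s["image"][110:240,270:400],None,fx=4,fy=4,interpolation=cv2.INTER_CUBIC))
```

```text
mask 0.87 [311. 155. 356. 199.]
691 axis off mm at z90 [-1.6 -0.5] slopes deg [1.9 0.3] z range [0.0014 0.0054 0.0093 0.1705 0.1709 0.171 ]
G local [ -4.1  -0.5 140. ] F [ 0.2  0.3 -0.1] 0.08493698445595878
```

View pics/c5.png

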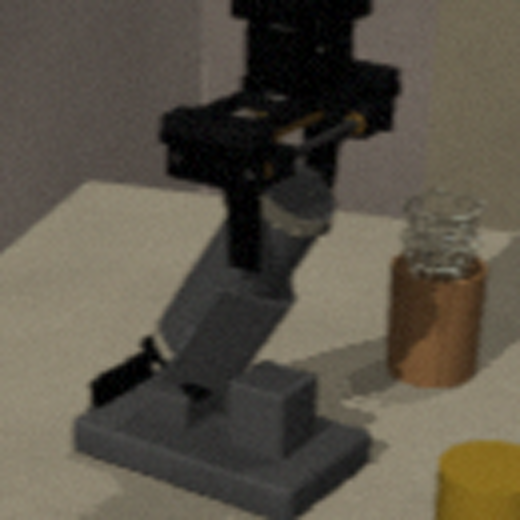

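The crop shows the released tube lying in the V with its cap about 171 mm from the foot. I'll raise the fingers clear and measure it from the wrist.

Call:
play_rows --commands '[[[0, 0, 0, 0, 87], [0, 0, -10, 0, 87], [0, 0, -30, 0, 87], [0, 0, -60, 0, 87], [-20, 20, -100, 0, 87], [-60, 40, -130, 0, 87], [-90, 60, -140, 0, 87], [-100, 60, -140, 0, 87]]]'

```text
clock: 14.0
ee_pos: [0.7129, -0.1933, 0.3249]
eef_rot: [0.002, 0.139, 0.99, 0.0]
wrist_force: [0.7, 0.2, -0.1]
width: 0.0868
grasp_force: 0.0
```

Run:
```python
from tm import *
tube_fit()
yaw=np.radians(-16.3);t=np.radians(32)
fx=np.array([np.cos(yaw),np.sin(yaw),0]);fy=np.array([-fx[1],fx[0],0]);up=np.array([0,0,1.])
M=np.c_[np.cos(t)*fx+np.sin(t)*up,fy,-np.sin(t)*fx+np.cos(t)*up];O=np.array([.6722,-.2465,.085])
for c in("wrist","top","side"):
    P,_=cloud(cam(c));L=(P-O)@M
    k=(np.hypot(L[:,0],L[:,1])<.025)&(abs(L[:,2]-.172)<.012);q=L[k]
    if len(q)>10:
        A=np.c_[q[:,:2],np.ones(len(q))];c_=np.linalg.lstsq(A,q[:,2],rcond=None)[0];print(c,len(q),"cap z",c_[2].round(4),"tilt deg",np.degrees(c_[:2]).round(2))
    k=(np.hypot(L[:,0],L[:,1])<.05)&(abs(L[:,2]-.172)<.008)
    if k.sum()>50:print(cv2.minEnclosingCircle((L[k,:2]*1000).astype(np.float32)))
```

```text
mask 0.93 [308. 151. 356. 199.]
907 axis off mm at z90 [-1.9 -1.2] slopes deg [ 0.  -0.2] z range [0.0011 0.0043 0.0089 0.1708 0.1711 0.1715]
G local [155.2  59.1 205.8] F [ 0.4  0.1 -0. ] 0.08705813090422895
wrist 5293 cap z 0.1695 tilt deg [0.06 0.04]
((-0.603303849697113, 0.15710552036762238), 32.30486297607422)
side 144 cap z 0.1691 tilt deg [0.55 0.15]
((-2.110041379928589, -0.11374678462743759), 33.01245880126953)
```

The tube is home: cap plane at 169.5 mm and tilt error about 0.1°. Now the stick.

Call:
play_rows --commands '[[[12, 20, 0, -0.01, 40], [42, 71, 0, -0.03, 0], [74, 126, 0, -0.05, 0], [106, 181, 0, -0.08, 0], [138, 236, 0, -0.1, 0], [170, 290, 0, -0.119, 0], [200, 340, 0, -0.119, 0], [214, 364, 0, -0.119, 0]]]'

```text
clock: 15.25
ee_pos: [0.6039, 0.2178, 0.3229]
eef_rot: [-0.001, 0.079, 0.997, 0.001]
wrist_force: [0.9, -0.0, -0.3]
width: 0.0153
grasp_force: 0.0
```

Run:
```python
from h import *
from scipy.optimize import least_squares
o=observe();Rt=rot(o["eef_rot"]);print(o["ee_pos"].round(4),Rt.round(3).tolist(),o["width"])
for c in("side","top","wrist"):
    P,_=cloud(cam(c));K=P[(np.hypot(P[:,0]-.615,P[:,1]-.26)<.03)&(P[:,2]>.125)&(P[:,2]<.16)]
    if len(K)>30:
        f=least_squares(lambda p:np.linalg.norm(K-p,axis=1)-.016,[.615,.26,.14],loss="soft_l1",f_scale=.002).x;print(c,len(K),f.round(4),"in tool mm",(Rt.T@(f-o["ee_pos"])*1000).round(1))
```

```text
[0.6039 0.2178 0.3229] [[-0.987, 0.158, -0.002], [0.158, 0.987, 0.002], [0.002, 0.002, -1.0]] 0.015252756570373388
side 208 [0.6152 0.2598 0.1387] in tool mm [ -4.9  42.9 184.3]
top 38 [0.6144 0.2592 0.1385] in tool mm [ -4.2  42.2 184.5]
wrist 1133 [0.6163 0.2608 0.1394] in tool mm [ -5.8  44.1 183.6]
```

Call:
play_rows --commands '[[[-5, -3, 15, 0, 0], [-5, -3, 50, 0, 0], [-5, -3, 95, 0, 0], [-5, -3, 140, 0, 0], [-5, -3, 180, 0, 0], [-5, -3, 200, 0, 0], [-5, -3, 207, 0, 0], [-5, -3, 207, 0, 0]]]'

```text
clock: 16.4
ee_pos: [0.6116, 0.2095, 0.1167]
eef_rot: [0.001, 0.082, 0.997, 0.0]
wrist_force: [-1.0, 0.4, -0.6]
width: 0.0001
grasp_force: 0.0
```

```bash
cat > kn.py <<'E'
from h import *
from scipy.optimize import least_squares
o=observe();print(o["clock"],o["ee_pos"].round(4),o["wrist_force"].round(1),o["width"].round(4))
s=cam("side");m=regions_of("side","knob")
yc=np.array([.163,.987]);
P,_=cloud(s);D=P[:,:2]-[.615,.26];y=D@yc;x=D@[.987,-.163]
for c in (0,):
    best=None
    for y0 in np.arange(-.045,.05,.005):
        z0=.05+np.sqrt(.09**2-y0**2)
        k=np.sum(abs(np.sqrt(x**2+(y-y0)**2+(P[:,2]-z0)**2)-.016)<.002)
        if best is None or k>best[0]:best=(k,y0,z0)
    q=np.c_[x,y,P[:,2]];q=q[abs(np.linalg.norm(q-[0,best[1],best[2]],axis=1)-.016)<.006]
    f=least_squares(lambda p:np.linalg.norm(q-[p[1],.09*np.sin(p[0]),.05+.09*np.cos(p[0])],axis=1)-.016,[np.arcsin(best[1]/.09),0],loss="soft_l1",f_scale=.002).x
    print("stick angle",f.round(3),best,len(q),[(round(r["conf"],2),np.round(r["bbox"])) for r in m[:1]])
E
python3 kn.py
```

```text
Traceback (most recent call last):
  File "kn.py", line 3, in <module>
    o=observe();print(o["clock"],o["ee_pos"].round(4),o["wrist_force"].round(1),o["width"].round(4))
                                                                                ^^^^^^^^^^^^^^^^
AttributeError: 'float' object has no attribute 'round'
```

Call:
play_rows --commands '[[[0, 6, 0, 0, 0], [0, 13, 0, 0, 0], [0, 20, 0, 0, 0], [0, 28, 0, 0, 0], [0, 36, 0, 0, 0], [0, 44, 0, 0, 0], [0, 50, 0, 0, 0], [0, 54, 0, 0, 0]]]'

```text
clock: 17.4
ee_pos: [0.6195, 0.2631, 0.1156]
eef_rot: [-0.0, 0.082, 0.997, -0.0]
wrist_force: [0.2, -2.4, -1.3]
width: 0.0005
grasp_force: 0.8
```

```bash
sed -i 's/,o\["width"\].round(4)//' kn.py; python3 kn.py
```

```text
17.4 [0.6195 0.2631 0.1156] [ 0.2 -2.4 -1.3]
stick angle [0.318 0.   ] (np.int64(170), np.float64(0.029999999999999957), np.float64(0.13485281374238572)) 240 [(0.68, array([227., 278., 303., 354.]))]
```

Call:
play_rows --commands '[[[0, 3, 0, 0, 0], [0, 6, 0, 0, 0], [0, 9, 0, 0, 0], [0, 11, 0, 0, 0], [0, 12, 0, 0, 0], [0, 13, 0, 0, 0], [0, 13, 0, 0, 0], [0, 13, 0, 0, 0]]]'

```text
clock: 18.5
ee_pos: [0.6212, 0.2741, 0.1156]
eef_rot: [-0.001, 0.082, 0.997, -0.001]
wrist_force: [-1.9, -6.4, -1.9]
width: 0.0006
grasp_force: 3.0
```

```bash
python3 kn.py
```

```text
18.5 [0.6212 0.2741 0.1156] [-1.9 -6.4 -1.9]
stick angle [0.442 0.   ] (np.int64(194), np.float64(0.039999999999999966), np.float64(0.1306225774829855)) 259 [(0.66, array([279., 199., 295., 216.]))]
```

Call:
play_rows --commands '[[[0, 1, 0, 0, 0], [0, 1, 0, 0, 0], [0, 1, 0, 0, 0], [0, 1, 0, 0, 0], [0, 1, 0, 0, 0], [0, 1, 0, 0, 0], [0, 1, 0, 0, 0], [0, 1, 0, 0, 0]]]'

```text
clock: 19.6
ee_pos: [0.6212, 0.2742, 0.1156]
eef_rot: [-0.001, 0.083, 0.997, -0.002]
wrist_force: [-2.2, -7.0, -0.6]
width: 0.0004
grasp_force: 3.8
```

Call:
play_rows --commands '[[[0, 0, 0, 0, 0], [0, 0, 0, 0, 0], [0, 0, 0, 0, 0], [0, 0, 0, 0, 0], [0, 0, 0, 0, 0], [0, 0, 0, 0, 0], [0, 0, 0, 0, 0], [0, 0, 0, 0, 0]]]'

```text
clock: 20.6
ee_pos: [0.6212, 0.2742, 0.1156]
eef_rot: [-0.001, 0.083, 0.997, -0.002]
wrist_force: [-1.6, -7.6, -1.3]
width: 0.0003
grasp_force: 3.8
```

Call:
play_rows --commands '[[[0, 0, 0, 0, 0], [0, 0, 0, 0, 0], [0, 0, 0, 0, 0], [0, 0, 0, 0, 0], [0, 0, 0, 0, 0], [0, 0, 0, 0, 0], [0, 0, 0, 0, 0], [0, 0, 0, 0, 0]]]'

```text
clock: 21.6
ee_pos: [0.6212, 0.2742, 0.1156]
eef_rot: [-0.001, 0.083, 0.997, -0.002]
wrist_force: [-2.5, -7.1, -1.1]
width: 0.0003
grasp_force: 3.8
```

```bash
python3 kn.py
python3 - <<'E'
from h import *
cv2.imwrite("pics/s6.png",cam("side")["image"][100:360,180:440].repeat(2,0).repeat(2,1))
E
```

```text
21.6 [0.6212 0.2742 0.1156] [-2.5 -7.1 -1.1]
stick angle [0.445 0.   ] (np.int64(198), np.float64(0.039999999999999966), np.float64(0.1306225774829855)) 259 []
```

View pics/s6.png

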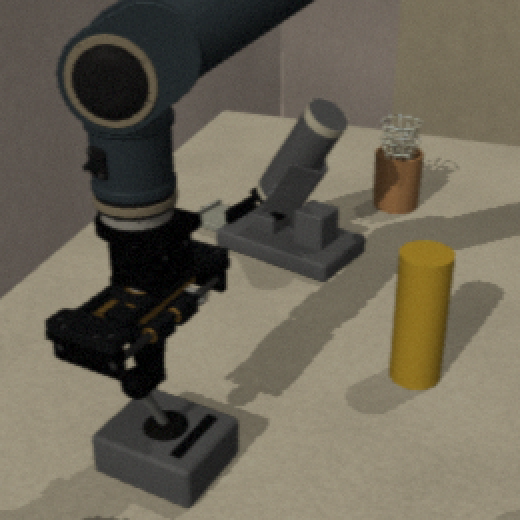

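The picture shows the slide out at crop px (215,213), the stick at its left stop and the tube home in the cradle. The stick has been held for over 3 s, so I'll let it back slowly and retreat.

Call:
play_rows --commands '[[[0, -7, 0, 0, 0], [0, -15, 0, 0, 0], [0, -23, 0, 0, 0], [0, -31, 0, 0, 0], [0, -39, 0, 0, 0], [0, -48, 0, 0, 0], [0, -58, 0, 0, 0], [0, -70, 0, 0, 0]]]'

```text
clock: 22.75
ee_pos: [0.6103, 0.2076, 0.116]
eef_rot: [-0.0, 0.082, 0.997, 0.0]
wrist_force: [-0.7, 0.1, 0.0]
width: 0.0007
grasp_force: 0.0
```

Call:
play_rows --commands '[[[0, -3, 0, 0, 0], [0, -3, -20, 0, 0], [0, -3, -50, 0, 0], [0, -3, -90, 0, 0], [0, -3, -130, 0, 0], [0, -3, -160, 0, 0], [0, -3, -180, 0, 0], [0, -3, -180, 0, 0]]]'

```text
clock: 23.75
ee_pos: [0.6111, 0.2057, 0.2992]
eef_rot: [0.002, 0.081, 0.997, 0.001]
wrist_force: [-0.6, 0.2, -0.8]
width: 0.0005
grasp_force: 0.0
```

```bash
python3 kn.py; python3 -c "
from tm import *
tube_fit()
for c,l in (('side','pen_cup'),('side','glasses_case'),('side','carabiner')):
    s=cam(c)
    for r in regions_of(c,l)[:1]: print(l,np.median(cloud(s,r['mask'])[0],0).round(3))
"
```

```text
23.75 [0.6111 0.2057 0.2992] [-0.6  0.2 -0.8]
stick angle [-0.  0.] (np.int64(186), np.float64(-2.0816681711721685e-17), np.float64(0.14)) 218 []
mask 0.58 [307. 150. 353. 198.]
900 axis off mm at z90 [-2.  -1.3] slopes deg [ 0.2 -0. ] z range [0.005  0.0073 0.0108 0.1706 0.1712 0.1715]
G local [-37.5 416.  293.1] F [-0.8  0.2  0.6] 0.0005455034681548173
pen_cup [ 0.521 -0.425  0.067]
glasses_case [0.616 0.494 0.036]
carabiner [ 0.757 -0.052  0.005]
```

```bash
python3 -c "
from rig import sign_off
print(sign_off())"
```

```text
the job is handed in; nothing more can be done
None
```

I handed the job in at about 24 s: the tube rests home in the cradle cap end up, the stick was held fully left for over 3 s with the slide out, it is back upright, and the pen cup, glasses case and carabiner haven't moved.

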